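# Brace the desk timer against the box and push its start button in

### The job

Start the desk timer. Set it down on the desk with its back flat against the front of the heavy walnut box, so that it cannot slide away, and then push the round button on its front all the way in, where it stays, without pressing the small square button next to it. Leave the timer standing there flat against the box, and leave the other things on and around the box where they are.

Things in the scene. Friction and masses are not known exactly. Their poses are not given: they have to be found in the camera images.
- timer_center (a point): Centre, half-way up (24 mm), of the loose desk timer: a dark wooden block 90 mm long (x) by 66 mm wide (y) by 48 mm high, about 0.25 kg, with a blank black display in a thin brass frame on top. Its x axis points from the front (black panel with two brass buttons, at x = -45 mm) to the plain back (x = +45 mm); y is to the left seen from the front; z up. It may be gripped across its 66 mm width and lifted or slid.
- timer_back (a point): Centre of the timer's flat plain back face, 24 mm above its underside; same axes as the timer.
- start_face (a point): Centre of the outer end of the round brass start button (16 mm in diameter), on the timer's front, 17 mm to the timer's +y side of its middle, 26 mm above its underside, standing 10 mm proud of the front. It moves with the button. It is pushed along the timer's +x.
- start_button (a joint): How far the round button is pushed in: 0 = out, 0.006 m = fully in (then still 4 mm proud). It is stiff (about 8 N, more than it takes to slide the loose timer over the desk) and has no return: it stays where it is pushed.
- reset_face (a point): Centre of the outer end of the small square brass reset button (11 mm square), on the timer's front, 17 mm to its -y side, 26 mm above the underside, standing 5 mm proud.
- reset_button (a joint): How far the square button is pushed in, 0 = out, 0.004 m = fully in. As stiff as the round one; it stays where it is pushed. To be left alone.
- box_front (a point): Centre of the flat front face of the walnut box, 24 mm above the desk. The box (140 mm deep, 194 mm wide, 79 mm high) does not move and its lid stays shut. The front face is 190 mm wide and 60 mm high, above it the lid stands 2 mm out, with a small brass catch 6 mm out in its middle, 63 to 69 mm above the desk. x points from the front face into the box (level), y along the face, z up.
- leather_case: Leather card case 65 x 92 x 24 mm, lying loose on the box's lid towards its back; origin at the centre of its underside. To be left alone.
- key: Brass key 68 mm long (along its y), 6 mm thick, lying loose on the desk to the right; origin at the centre of its underside. To be left alone.
- pen: Fountain pen 132 mm long (along its y), 14 mm thick, lying loose on the desk to the right; origin at the centre of its underside. To be left alone.
- silver_box: Small silver box 36 x 54 x 25 mm, standing loose on the desk to the left; origin at the centre of its underside. To be left alone.
There are look-alikes about, which are no part of the job. Leave any blue, orange or pink look-alike of the part that bears timer_center alone.

How it is judged:
By the outcome, as a careful person would: the job done as asked, in the order asked, and still so for the second after the job is handed in, with the robot touching nothing.
It also fails if it takes over 51 s, if anything falls off the work surface, if the arm or the gripper's body presses on something with over 40 N, if the wrist force passes 120 N, or if a joint passes its speed limit or range.

### The arm

A 6-joint arm with a two-finger parallel gripper is mounted at the origin on the work surface; the furniture and walls round the work are solid. World frame = base frame: x ahead of the robot, y to its left, z up, the work surface at z = 0. Lengths are in m, angles in rad, forces in N, time in s.
With the tool pointing down it reaches from about 0.3 to 0.775 m from the base axis. Payload 14.6 kg.
Tool frame: the origin (TCP) lies at the very end of the fingers, on their centre line; the grasp point (between the pads) lies 19 mm behind it; y points along the fingers, z is the direction in which the jaws open and shut, and the axes are right-handed (so a half turn about y gives the same grasp; the last joint's range is limited). The gripper opens to 94 mm and grips with 3 to 60 N. Pads are 16 mm wide; open, the fingers measure 119 mm over their backs; the gripper's body (75 mm by 177 mm) begins 78 mm behind the grasp point.
Start: joints at [1.196, 0.3, 1.521, -0, 1.321, -0.067], TCP at [0.167, 0.524, 0.205] pointing down, gripper open.
Joint ranges: [-3.03, 3.03], [-0.79, 2.21], [0.23, 2.52], [-1.04, 4.18], [0, 3.07], [-2.55, 2.55]. Speed limits (rad/s): [2.22, 2.22, 2.57, 3.14, 3.14, 3.14].

### API

Orientations are given as [roll, pitch, yaw] about the fixed x, y, z axes, in that order (R = Rz(yaw) Ry(pitch) Rx(roll)).
In Python, from station import get_obs, camera, hand_in, masks_of gives the robot as it stands.
- The arm moves only by the shell command python3 -m jog 'ROWS' [FORCE]. ROWS is text: rows parted by semicolons, each of 7 numbers parted by spaces: the shift along the world's x, y, z in mm, then the turn, a rotation vector about the world's x, y, z in degrees, then the closure, from 0 (fully open) to 1 (shut). A call has 1 to 10 rows; each row is the pose to reach, as a shift and turn from the pose measured when the call began; what a row does not reach only later rows make up. A row lasts 1/12 s, in which the tool goes at most 41.7 mm and 7.16 degrees, less where a joint would pass 70% of its speed; a pose out of reach is approached as far as the arm can. A call with a gripper value outside its range is refused whole. The fingers move at their own pace and stop on an object; FORCE is the grip in N (left out, the last holds). Time passes only in rows, so rows that repeat a pose let the fingers close. It gives the time, the measured TCP pose, the force and the opening at its end, in the units of the state.
- get_obs(): the state, without advancing time (a new reading comes with each control period).
- camera(name): name is "scene" or "top"; returns a dict with "img" (480x640x3 uint8, red, green, blue), "range_z" (480x640 float32, m along the optical axis (not along the pixel's ray), 0 where there is no reading), "fx", "fy", "cx", "cy" (pixels), "rvec" (rotation vector, rad) and "tvec" (3), from world to camera coordinates, as OpenCV has them. Camera axes: x right, y down, z forward; pixel columns grow to the right and rows downward; lengths in m; the calibration is good to about 2 mm. A picture is of the moment at which its call begins.
- hand_in(): hands the job in, once; it reports no verdict.
Trained networks look in the newest picture that a camera, given by its name, has taken for a name from the list of things; names that differ only in an ending like _2 or _b are one class to them, and where a whole thing is asked for, a point or a joint stands for the part that bears it (a point fixed in the world has none). Each returns a list of dicts, best first, with "conf" (0 to 1); they miss things now and then, are a little off and sometimes report something else, mostly with a low value. They report only what shows in the picture. A call takes as long as a camera call. They do not tell look-alikes from the thing itself.
- masks_of(thing, camera): "mask" (480x640 bool, what is visible of it) and "extent" ([left, top, right, bottom] in pixels, round what is visible of it).
The state is a dict: "time_s": time; "qpos": joint angles; "joint_vel": joint speeds; "tau": joint torques, N m; "ee_pos": TCP position; "eef_rot": TCP orientation; "force": force on the tool from outside, world axes, zero at the start; "moment": the same for the moment, N m; "grip_width": finger opening in m.
Only numpy, scipy, OpenCV 4.12 (cv2) and the standard library are available. Lean on these libraries where they do the work, as an engineer would, in place of code of your own. Each camera call takes 0.05 s, during which the arm holds its last target.

## Working session

There is one attempt and no reset: what is moved stays moved. The work goes in short steps, Python scripts to look and compute and a shell command to move; the robot and the scene stay as the last step left them, time stands still between calls to the robot, and variables do not carry over. Pictures are saved under pics/ and viewed, and the job is handed in when it is done.

```bash
ls; mkdir -p pics; python3 - <<'E'
from station import *
import cv2,numpy as np
for n in("scene","top"):
    c=camera(n); cv2.imwrite(f"pics/{n}0.png",c["img"][:,:,::-1]); print(n,c["fx"],c["fy"],c["cx"],c["cy"],c["rvec"],c["tvec"])
    for t in("timer_center","start_face","reset_face","leather_case","key","pen","silver_box"):
        print(t,[(round(m["conf"],2),list(map(int,m["extent"]))) for m in masks_of(t,n)])
print(get_obs())
E
```

```text
pics
scene 456.2477427543681 456.2477427543681 326.3499713552281 239.4767423121529 [ 1.88499852 -0.72246379  0.46500203] [-0.37568284  0.22384328  0.73565974]
timer_center [(0.87, [299, 258, 346, 299]), (0.8, [260, 292, 323, 334]), (0.62, [292, 331, 357, 382]), (0.59, [233, 256, 264, 290])]
start_face [(0.44, [301, 279, 310, 286]), (0.4, [353, 360, 358, 372]), (0.25, [325, 205, 409, 260]), (0.21, [419, 302, 487, 316])]
reset_face []
leather_case [(0.88, [359, 203, 397, 225])]
key [(0.47, [388, 314, 423, 329])]
pen [(0.91, [416, 301, 486, 316])]
silver_box []
top 538.0202439510333 538.0202439510333 321.527460679464 239.6060995079381 [ 2.16157497 -2.1646197   0.13927786] [0.00958963 0.50156226 1.07565916]
timer_center [(0.88, [412, 318, 467, 368]), (0.83, [255, 285, 304, 330]), (0.82, [347, 298, 389, 349]), (0.81, [317, 226, 360, 284])]
start_face []
reset_face []
leather_case [(0.74, [280, 105, 330, 144]), (0.56, [429, 182, 479, 211])]
key [(0.16, [171, 203, 201, 229])]
pen [(0.78, [426, 181, 480, 214])]
silver_box [(0.61, [173, 203, 203, 229]), (0.41, [315, 226, 360, 280])]
{'time_s': 0.8, 'qpos': array([ 1.19640454e+00,  2.99880077e-01,  1.52094000e+00, -1.73522570e-06,
        1.32070465e+00, -6.65739326e-02]), 'joint_vel': array([-0.00093515, -0.00011834, -0.00125507, -0.00151296, -0.001579  ,
       -0.00086416]), 'tau': array([ 1.81191928e-03, -5.31625271e+01, -3.52908576e+01,  7.09633506e-02,
        2.10910913e-02, -1.12115266e-06]), 'ee_pos': array([0.16663374, 0.52416513, 0.20548192]), 'eef_rot': array([-1.57072867e+00, -6.19612442e-06, -3.07817422e-01]), 'force': array([ 0.63689892, -0.04968073, -0.30608933]), 'moment': array([0.0163858 , 0.02621   , 0.02292554]), 'grip_width': 0.09393536741000902}
```

View pics/scene0.png

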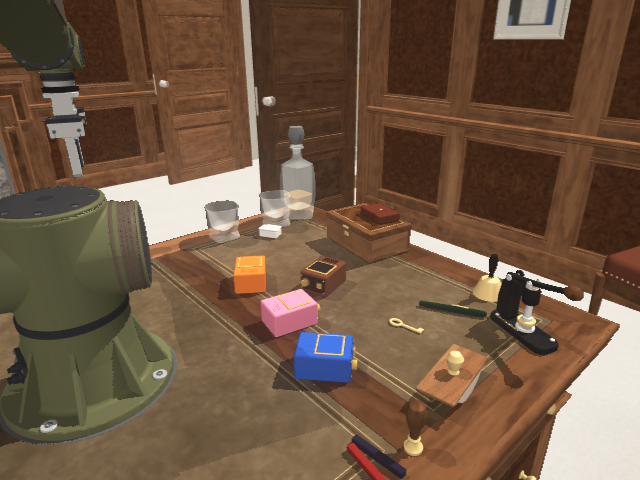

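View pics/top0.png

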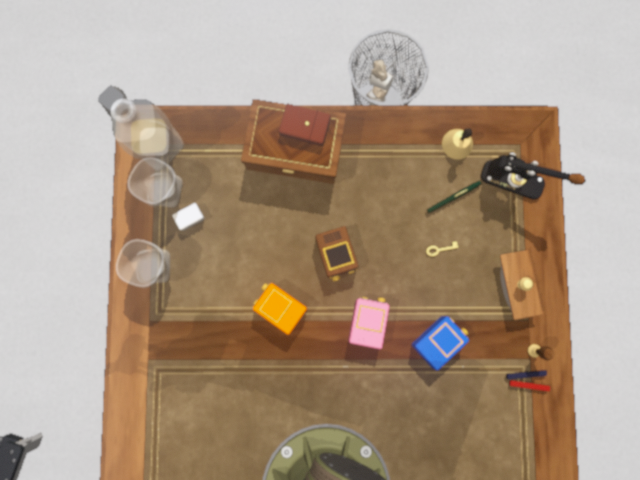

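The candidates are:
- dark wooden block: scene (323,277), top (338,252)
- orange: scene (250,273), top (280,308)
- pink: scene (290,312), top (370,323)
- blue: scene (325,357), top (441,343)

I choose the dark wooden one and will check it in a close crop and measure it.

```bash
cat > h.py <<'E'
from station import *
import cv2,numpy as np
def world(c):
    R,_=cv2.Rodrigues(np.array(c["rvec"])); z=c["range_z"].astype(float)
    v,u=np.mgrid[:480,:640]
    P=np.stack([(u-c["cx"])/c["fx"]*z,(v-c["cy"])/c["fy"]*z,z],-1)-np.array(c["tvec"]).reshape(3)
    W=P@R; W[z<=0]=np.nan; return W
def proj(c,p):
    return cv2.projectPoints(np.array(p,float).reshape(-1,3),np.array(c["rvec"]),np.array(c["tvec"]),np.array([[c["fx"],0,c["cx"]],[0,c["fy"],c["cy"]],[0,0,1.]]),None)[0].reshape(-1,2)
def rect(W,m,lo,hi):
    s=m&(W[...,2]>lo)&(W[...,2]<hi); p=W[s][:,:2].astype(np.float32)*1000
    return s.sum(),np.nanmedian(W[s][:,2]),cv2.minAreaRect(p)
E
python3 - <<'E'
from h import *
c=camera("top");W=world(c);s=camera("scene");WS=world(s)
a=cv2.resize(c["img"][215:295,305:375],None,fx=5,fy=5,interpolation=2)
b=cv2.resize(s["img"][250:305,290:355],None,fx=6,fy=6,interpolation=2)
o=np.zeros((400,750,3),np.uint8);o[:400,:350]=a;o[:330,355:745]=b
cv2.imwrite("pics/crop0.png",o[:,:,::-1])
m=np.zeros((480,640),bool);m[215:295,305:375]=1
for lo,hi in((.02,.07),(.04,.06)): print("timer top",rect(W,m,lo,hi))
m[:]=0;m[250:305,290:355]=1;print("timer scene",rect(WS,m,.02,.07))
m[:]=0;m[90:190,230:355]=1
print("box top",rect(W,m,.07,.09)); print("desk",np.nanmedian(W[215:240,220:300,2]),np.nanmedian(WS[330:350,370:400,2]))
# box front face in scene: points with z 0.01-0.055
r=WS[215:262,325:412].reshape(-1,3); f=r[(r[:,2]>.01)&(r[:,2]<.055)]
print(len(f),f.min(0),f.max(0))
np.save("f.npy",r)
for n,(u,v) in dict(key=(442,249),pen=(453,198),silver=(188,216),case=(304,124)).items(): print(n,W[v,u])
E
```

```text
timer top (np.int64(1517), np.float64(0.04803406306636007), ((472.5510559082031, -22.23947525024414), (100.42155456542969, 66.1755142211914), 17.138858795166016))
timer top (np.int64(1445), np.float64(0.04822072975954355), ((476.8216857910156, -20.92249298095703), (91.48342895507812, 66.1755142211914), 17.138858795166016))
timer scene (np.int64(1391), np.float64(0.047171618564868636), ((421.7486267089844, -52.21318054199219), (217.8297119140625, 78.74140930175781), 28.464427947998047))
box top (np.int64(4736), np.float64(0.07879536301672335), ((703.4124145507812, 66.16975402832031), (194.13580322265625, 136.92713928222656), 80.4499740600586))
desk -0.0006990721061065024 -0.0008463378583500134
1397 [ 0.49493096 -0.04062889  0.01000262] [0.75396923 0.16916196 0.05490851]
key [ 0.4847597  -0.24511229  0.00250837]
pen [ 0.59220942 -0.26945282  0.01144703]
silver [0.55224729 0.28618323 0.02186099]
case [0.72272786 0.04362079 0.10141915]
```

View pics/crop0.png

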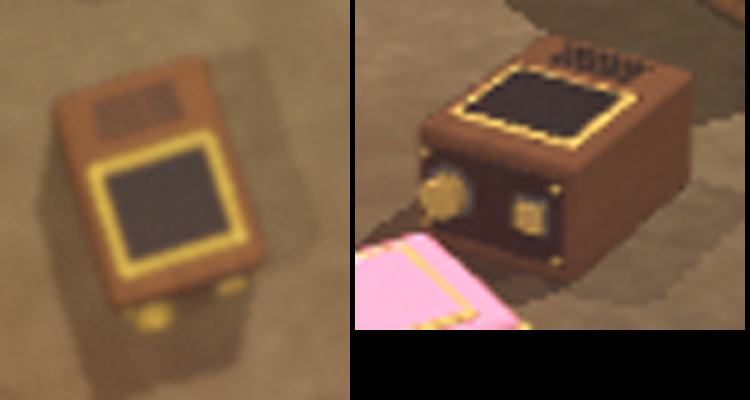

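The crop confirms it. The dark block has a black front panel, with the round button on its left (crop 445,195) and the square one on its right (crop 530,215). Next I refine the box face and timer yaw before reaching.

```bash
python3 - <<'E'
from h import *
s=camera("scene");W=world(s)
yaw=np.deg2rad(-9.55);ex=np.array([np.cos(yaw),np.sin(yaw)]);ey=np.array([-ex[1],ex[0]])
c0=np.array([.7034,.0662])
r=W[200:265,320:415].reshape(-1,3); r=r[~np.isnan(r[:,0])]
l=np.c_[(r[:,:2]-c0)@ex,(r[:,:2]-c0)@ey,r[:,2]]
f=l[(l[:,2]>.012)&(l[:,2]<.055)&(abs(l[:,1])<.09)&(abs(l[:,0]+.068)<.015)]
vx=np.median(f[:,0]);f=f[abs(f[:,0]-vx)<.006]
p=np.polyfit(f[:,1],f[:,0],1);print("face",len(f),p,np.rad2deg(np.arctan(p[0])),f[:,1].min(),f[:,1].max(),f[:,0].std())
t=l[(l[:,2]>.076)&(l[:,2]<.084)];print(t.min(0),t.max(0))
# timer front & top in scene
yt=np.deg2rad(17.14);ex=np.array([np.cos(yt),np.sin(yt)]);ey=np.array([-ex[1],ex[0]]);c0=np.array([.4768,-.0209])
r=W[255:302,295:350].reshape(-1,3); r=r[~np.isnan(r[:,0])]
l=np.c_[(r[:,:2]-c0)@ex,(r[:,:2]-c0)@ey,r[:,2]]
t=l[(l[:,2]>.044)&(l[:,2]<.052)&(abs(l[:,0])<.06)&(abs(l[:,1])<.045)];print("top",np.percentile(t,[1,99],axis=0), cv2.minAreaRect((t[:,:2]*1000).astype(np.float32)))
f=l[(l[:,2]>.01)&(l[:,2]<.04)&(abs(l[:,1])<.033)&(abs(l[:,0]+.045)<.012)]
q=f[abs(f[:,0]+.045)<.004];print("front",np.polyfit(q[:,1],q[:,0],1))
g=l[(l[:,2]>.01)&(l[:,2]<.04)&(abs(l[:,0])<.03)&(abs(l[:,1]+.033)<.01)]
print("side",len(g),np.polyfit(g[:,0],g[:,1],1))
E
```

```text
face 626 [-0.00133709 -0.06390498] -0.07660943509431206 -0.0899567297436323 0.08947264434750847 0.001179921354077607
[-0.06821461 -0.1005964   0.07604093] [0.06682209 0.0977426  0.08394894]
top [[-0.04626633 -0.03381358  0.04426729]
 [ 0.04066665  0.02945358  0.0512355 ]] ((-0.7666282653808594, -1.405303955078125), (66.43272399902344, 92.70306396484375), 89.9123306274414)
front [-0.02199533 -0.0459332 ]
side 171 [ 0.00828732 -0.03332253]
```

```bash
python3 -m jog '310 -545 -60 0 0 34.8 0;310 -545 -60 0 0 34.8 0;310 -545 -60 0 0 34.8 0;310 -545 -60 0 0 34.8 0;310 -545 -60 0 0 34.8 0;310 -545 -60 0 0 34.8 0;310 -545 -60 0 0 34.8 0;310 -545 -60 0 0 34.8 0;310 -545 -60 0 0 34.8 0;310 -545 -60 0 0 34.8 0' 30
```

```text
time_s: 1.78
ee_pos: [0.3647, 0.1757, 0.1675]
eef_rot: [-1.571, -0.001, 0.3]
force: [1.0, 0.3, -0.4]
grip_width: 0.0937
```

```bash
python3 -m jog '112 -197 -40 0 0 0 0;112 -197 -40 0 0 0 0;112 -197 -40 0 0 0 0;112 -197 -40 0 0 0 0;112 -197 -40 0 0 0 0;112 -197 -40 0 0 0 0;112 -197 -40 0 0 0 0;112 -197 -40 0 0 0 0;112 -197 -40 0 0 0 0' 30
```

```text
time_s: 2.53
ee_pos: [0.4764, -0.0208, 0.1275]
eef_rot: [-1.571, -0.001, 0.3]
force: [0.7, 0.1, 0.1]
grip_width: 0.0941
```

```bash
python3 - <<'E'
from h import *
o=get_obs();print(o["time_s"],o["ee_pos"],np.rad2deg(o["eef_rot"]))
s=camera("scene");cv2.imwrite("pics/s1.png",cv2.resize(s["img"][180:380,220:480],None,fx=3,fy=3)[:,:,::-1])
E
```

```text
2.5333 [ 0.4764264  -0.02084429  0.12754172] [-8.99849305e+01 -4.57117362e-02  1.71778848e+01]
```

View pics/s1.png

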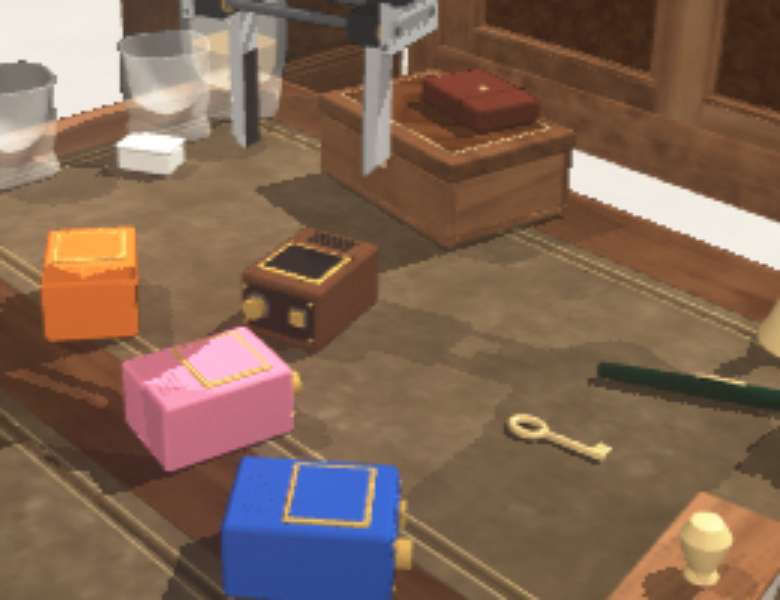

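The open fingers (crop 245,100 and 377,130) straddle the dark timer's axis from above. Now I go down and grip.

```bash
python3 -m jog '0 0 -40 0 0 0 0;0 0 -75 0 0 0 0;0 0 -105 0 0 0 0;0 0 -118 0 0 0 0;0 0 -118 0 0 0 0;0 0 -118 0 0 0 0' 30 && python3 -m jog '0 0 0 0 0 0 0.4;0 0 0 0 0 0 0.6;0 0 0 0 0 0 0.6;0 0 0 0 0 0 0.6;0 0 0 0 0 0 0.6;0 0 0 0 0 0 0.6' 30
```

```text
time_s: 3.08
ee_pos: [0.4764, -0.0197, 0.0102]
eef_rot: [-1.571, -0.001, 0.302]
force: [-0.6, -0.1, 0.1]
grip_width: 0.0941
time_s: 3.58
ee_pos: [0.4768, -0.0198, 0.0108]
eef_rot: [-1.571, -0.002, 0.302]
force: [-1.3, 0.0, 7.5]
grip_width: 0.0662
```

```bash
python3 -m jog '0 0 20 0 0 0 0.6;0 0 35 0 0 0 0.6;22 25 35 0 0 -6 0.6;44 50 35 0 0 -13 0.6;66 75 35 0 0 -19 0.6;84 95 35 0 0 -24 0.6;95 108 35 0 0 -26.8 0.6;95 108 35 0 0 -26.8 0.6;95 108 35 0 0 -26.8 0.6;95 108 35 0 0 -26.8 0.6' 30
python3 - <<'E'
from h import *
o=get_obs();print(o["time_s"],o["ee_pos"],np.rad2deg(o["eef_rot"]),o["grip_width"],o["force"])
s=camera("scene");t=camera("top")
a=cv2.resize(s["img"][180:330,220:440],(780,530))
cv2.imwrite("pics/s2.png",a[:,:,::-1])
cv2.imwrite("pics/t2.png",cv2.resize(t["img"][90:290,200:460],(780,600))[:,:,::-1])
E
```

```text
time_s: 4.42
ee_pos: [0.5711, 0.0877, 0.0454]
eef_rot: [-1.571, -0.001, -0.165]
force: [-0.2, -0.3, -2.5]
grip_width: 0.0658
4.4167 [0.57106823 0.08774619 0.04539422] [-9.00401547e+01 -4.07429713e-02 -9.45060203e+00] 0.06580418121740104 [-0.21688507 -0.34738604 -2.53874097]
```

View pics/s2.png

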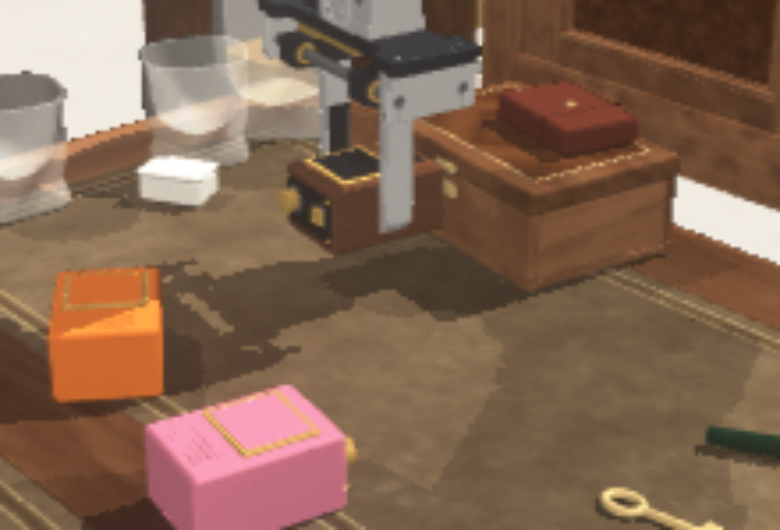

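View pics/t2.png

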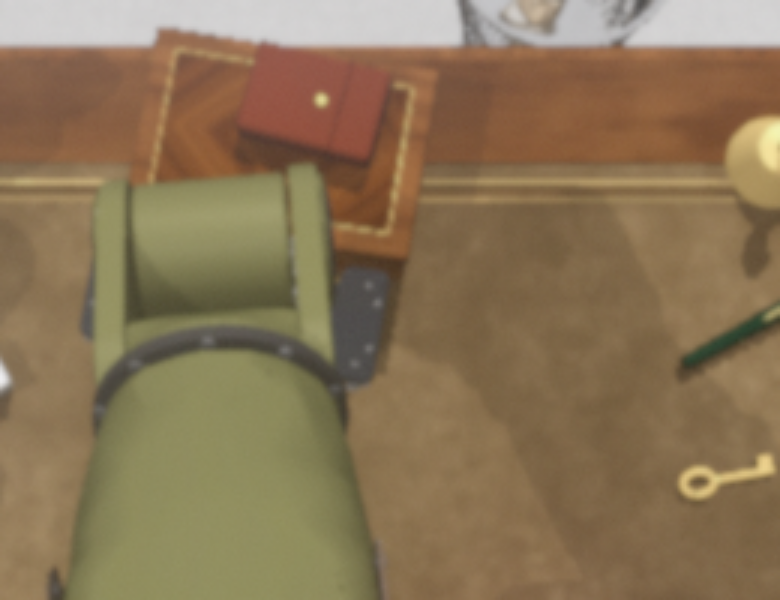

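The timer is held upright, with its back facing the box front (scene crop, timer at 360,205). I lower it to the desk, then slide it forward until the force shows contact.

```bash
python3 -m jog '0 0 -15 0 0 0 0.6;0 0 -28 0 0 0 0.6;0 0 -34 0 0 0 0.6;0 0 -34 0 0 0 0.6;0 0 -34 0 0 0 0.6' 30; python3 -m jog '4 -0.7 0 0 0 0 0.6;8 -1.3 0 0 0 0 0.6;12 -2 0 0 0 0 0.6;15 -2.5 0 0 0 0 0.6;15 -2.5 0 0 0 0 0.6;15 -2.5 0 0 0 0 0.6' 30;  python3 -m jog '2 -0.3 0 0 0 0 0.6;2 -0.3 0 0 0 0 0.6;4 -0.7 0 0 0 0 0.6;4 -0.7 0 0 0 0 0.6' 30
```

```text
time_s: 4.93
ee_pos: [0.571, 0.0872, 0.0114]
eef_rot: [-1.571, -0.001, -0.166]
force: [-0.3, -0.8, -2.8]
grip_width: 0.066
time_s: 5.43
ee_pos: [0.5861, 0.0847, 0.0113]
eef_rot: [-1.571, -0.001, -0.166]
force: [0.8, 0.1, -3.0]
grip_width: 0.0657
time_s: 5.77
ee_pos: [0.5904, 0.0839, 0.0114]
eef_rot: [-1.571, -0.001, -0.166]
force: [-0.3, 1.1, -3.0]
grip_width: 0.0658
```

```bash
for i in 1 2 3; do python3 -m jog '1.5 -0.25 0 0 0 0 0.6;1.5 -0.25 0 0 0 0 0.6;1.5 -0.25 0 0 0 0 0.6' 20 | egrep 'ee_pos|force|rot'; done
```

```text
ee_pos: [0.5919, 0.0836, 0.0114]
eef_rot: [-1.571, -0.001, -0.166]
force: [0.6, -0.1, -3.1]
ee_pos: [0.5934, 0.0834, 0.0113]
eef_rot: [-1.571, -0.001, -0.166]
force: [-0.1, -0.6, -2.5]
ee_pos: [0.595, 0.0831, 0.0113]
eef_rot: [-1.571, -0.001, -0.166]
force: [-0.5, 0.6, -2.9]
```

```bash
python3 -m jog '1.5 -0.25 0 0 0 0 0.6;1.5 -0.25 0 0 0 0 0.6;1.5 -0.25 0 0 0 0 0.6' 20 | egrep 'ee_pos|force|rot'
```

```text
ee_pos: [0.5964, 0.0828, 0.0113]
eef_rot: [-1.572, -0.001, -0.166]
force: [-1.7, 0.1, -1.5]
```

```bash
python3 -m jog '1.5 -0.25 0 0 0 0 0.6;1.5 -0.25 0 0 0 0 0.6;1.5 -0.25 0 0 0 0 0.6' 20 | egrep 'ee_pos|force|rot'
```

```text
ee_pos: [0.5967, 0.0828, 0.0111]
eef_rot: [-1.572, 0.003, -0.166]
force: [-10.1, 1.7, 3.1]
```

Contact at x≈0.597 (−10 N). I ease down onto the desk, release and lift clear.

```bash
python3 -m jog '-0.3 0 -0.5 0 0 0 0.6;-0.3 0 -0.8 0 0 0 0.6;-0.3 0 -0.8 0 0 0 0.6' 10 | egrep 'ee_pos|force|rot'; python3 -m jog '0 0 0 0 0 0 0.2;0 0 0 0 0 0 0;0 0 0 0 0 0 0;0 0 0 0 0 0 0;0 0 0 0 0 0 0;0 0 0 0 0 0 0' 10; python3 -m jog '0 0 30 0 0 0 0;0 0 70 0 0 0 0;0 0 110 0 0 0 0;-40 7 130 0 0 0 0;-80 14 130 0 0 0 0;-120 20 130 0 0 0 0.3;-160 26 130 0 0 0 0.7;-200 33 130 0 0 0 1;-200 33 130 0 0 0 1;-200 33 130 0 0 0 1' 10
python3 - <<'E'
from h import *
o=get_obs();print(o["time_s"],o["ee_pos"],np.rad2deg(o["eef_rot"]),o["grip_width"],o["force"])
s=camera("scene");t=camera("top");W=world(t)
a=cv2.resize(s["img"][200:320,260:420],(800,600))
cv2.imwrite("pics/s3.png",a[:,:,::-1])
cv2.imwrite("pics/t3.png",cv2.resize(t["img"][90:290,200:460],(780,600))[:,:,::-1])
m=np.zeros((480,640),bool);m[150:250,240:350]=1
print(rect(W,m,.042,.056))
print(proj(t,[[.597,.083,.048]]),proj(s,[[.597,.083,.048]]))
E
```

```text
ee_pos: [0.5966, 0.0827, 0.0102]
eef_rot: [-1.572, 0.002, -0.166]
force: [-0.6, 0.1, -2.5]
time_s: 7.77
ee_pos: [0.5967, 0.0827, 0.0103]
eef_rot: [-1.572, 0.002, -0.166]
force: [-0.8, 0.4, 0.2]
grip_width: 0.0938
time_s: 8.6
ee_pos: [0.3959, 0.1161, 0.141]
eef_rot: [-1.571, 0.0, -0.165]
force: [1.1, -0.1, 1.0]
grip_width: 0.0635
8.6 [0.39592781 0.11608777 0.14099462] [-9.00289970e+01  2.62859415e-02 -9.45795868e+00] 0.06353899167369997 [ 1.11618586 -0.06196873  1.02334933]
(np.int64(1509), np.float64(0.04813100208485775), ((595.9734497070312, 83.7004165649414), (188.44891357421875, 93.17828369140625), 80.34882354736328))
[[285.22807062 192.21693648]] [[331.90069876 236.34520341]]
```

View pics/s3.png

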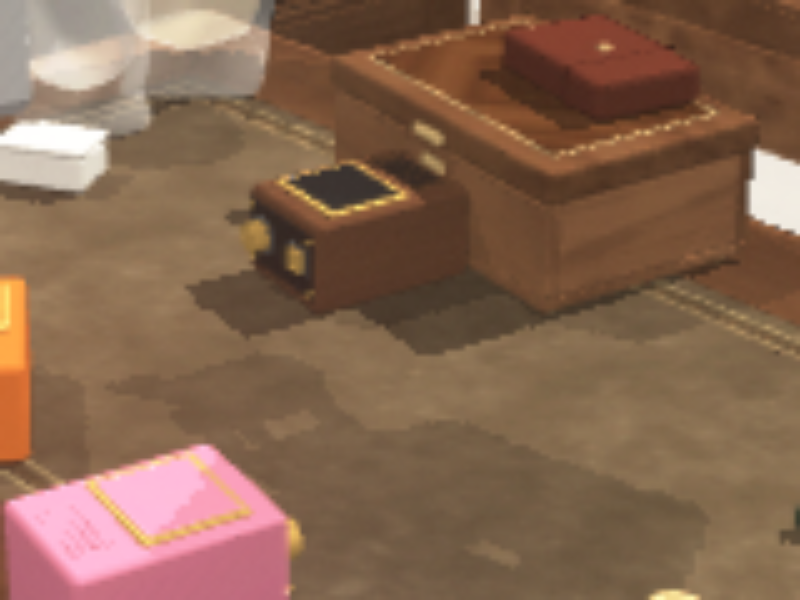

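View pics/t3.png

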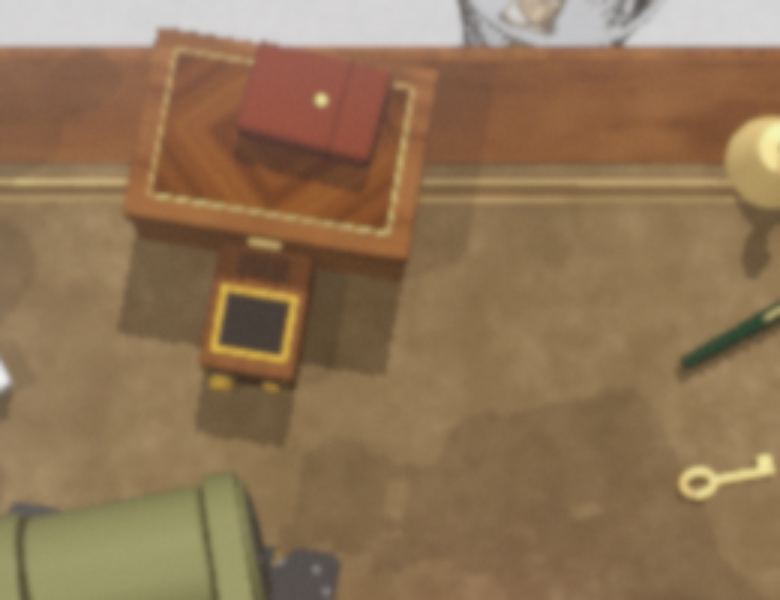

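The timer stands square against the box front (top crop 258,315), with the round button at top crop (221,382) and the square one at (271,387). Next I line the closed fingers up in front of the round button.

```bash
python3 -m jog '40 0 0 0 0 0 1;80 0 0 0 0 0 1;110 0 0 0 0 0 1;120 0 0 0 0 0 1;120 0 -40 0 0 0 1;120 0 -80 0 0 0 1;120 0 -115 0 0 0 1;120 0 -128 0 0 0 1;120 0 -128 0 0 0 1;120 0 -128 0 0 0 1' 10
python3 - <<'E'
from h import *
s=camera("scene");c=camera("top")
cv2.imwrite("pics/s4.png",cv2.resize(s["img"][200:290,270:390],(800,600))[:,:,::-1])
o=get_obs();p=o["ee_pos"];ex=np.array([.9863,-.165]);ey=np.array([.165,.9863]);d=p[:2]-[.597,.083];print(d@ex,d@ey,p,o["grip_width"],np.rad2deg(o["eef_rot"]))
E
```

```text
time_s: 9.53
ee_pos: [0.5183, 0.1155, 0.0124]
eef_rot: [-1.572, 0.002, -0.167]
force: [-0.5, -0.3, 1.2]
grip_width: 0.0004
-0.08235077714790609 0.019437103887487508 [0.51898554 0.11575828 0.01404254] 0.00034722750150625967 [-8.99990986e+01 -8.44954079e-02 -9.54020193e+00]
```

View pics/s4.png

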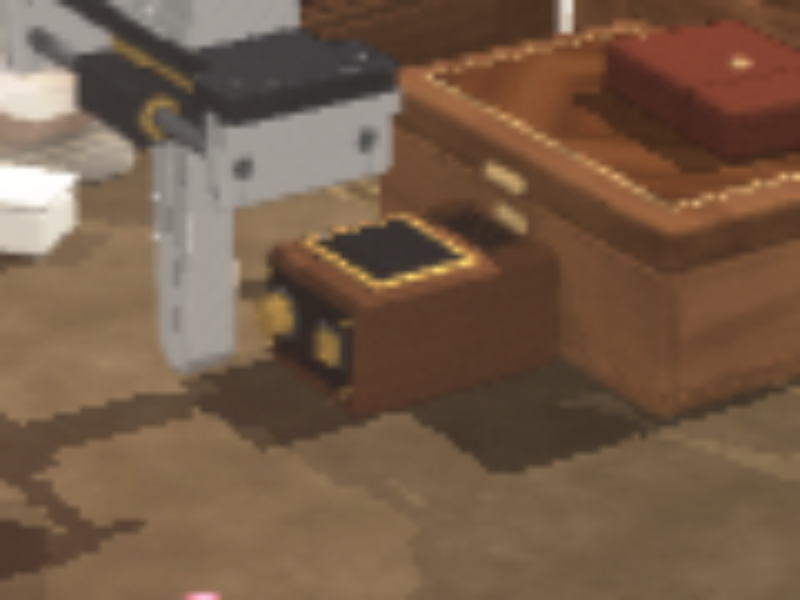

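The closed fingers (tip at crop 195,365) stand in front of the round button (275,315), well to the left of the square one (328,345). I push forward in steps.

```bash
python3 -m jog '6 -1 0 0 0 0 1;11 -1.8 0 0 0 0 1;15 -2.5 0 0 0 0 1;17 -2.8 0 0 0 0 1;17 -2.8 0 0 0 0 1' 10; python3 -m jog '2 -0.3 0 0 0 0 1;2 -0.3 0 0 0 0 1;2 -0.3 0 0 0 0 1' 10 | egrep 'pos|rot|force';python3 -m jog '2 -0.3 0 0 0 0 1;2 -0.3 0 0 0 0 1;2 -0.3 0 0 0 0 1' 10 | egrep 'pos|rot|force'
```

```text
time_s: 10.05
ee_pos: [0.5364, 0.1129, 0.0143]
eef_rot: [-1.571, -0.001, -0.167]
force: [-0.4, -0.8, -0.2]
grip_width: 0.0007
ee_pos: [0.5379, 0.1127, 0.0143]
eef_rot: [-1.571, -0.0, -0.167]
force: [-5.1, 0.8, 3.1]
ee_pos: [0.5394, 0.1124, 0.0142]
eef_rot: [-1.571, 0.001, -0.167]
force: [-6.6, -0.2, 2.8]
```

```bash
for i in 1 2; do python3 -m jog '2 -0.3 0 0 0 0 1;2 -0.3 0 0 0 0 1;2 -0.3 0 0 0 0 1' 10 | egrep 'pos|rot|force'; done
```

```text
ee_pos: [0.5409, 0.1122, 0.0142]
eef_rot: [-1.571, 0.003, -0.167]
force: [-6.5, 1.2, 3.7]
ee_pos: [0.5418, 0.112, 0.0141]
eef_rot: [-1.572, 0.006, -0.166]
force: [-8.9, 0.2, 5.2]
```

```bash
python3 -m jog '2 -0.3 0 0 0 0 1;2 -0.3 0 0 0 0 1;2 -0.3 0 0 0 0 1' 10 | egrep 'pos|rot|force'
```

```text
ee_pos: [0.5418, 0.112, 0.0138]
eef_rot: [-1.573, 0.011, -0.166]
force: [-16.6, 2.7, 9.9]
```

```bash
python3 -m jog '2 -0.3 0 0 0 0 1;2 -0.3 0 0 0 0 1;2 -0.3 0 0 0 0 1' 10 | egrep 'pos|rot|force'
```

```text
ee_pos: [0.5417, 0.112, 0.0135]
eef_rot: [-1.574, 0.016, -0.166]
force: [-16.5, 2.9, 9.0]
```

Hard stop: the force is at about 17 N, with no further travel after about 6 mm. I back off along −x and inspect.

```bash
python3 -m jog '-6 1 0 0 0 0 1;-15 2.5 0 0 0 0 1;-30 5 0 0 0 0 1;-30 5 40 0 0 0 1;-40 7 80 0 0 0 1;-80 14 120 0 0 0 1;-120 20 130 0 0 0 1;-160 26 130 0 0 0 1;-160 26 130 0 0 0 1;-160 26 130 0 0 0 1' 10
python3 - <<'E'
from h import *
s=camera("scene");c=camera("top");W=world(c);WS=world(s)
cv2.imwrite("pics/s5.png",cv2.resize(s["img"][205:280,290:390],(800,600),interpolation=2)[:,:,::-1])
cv2.imwrite("pics/t5.png",cv2.resize(c["img"][90:290,200:460],(780,600))[:,:,::-1])
ex=np.array([.9863,-.165]);ey=np.array([.165,.9863]);c0=np.array([.597,.083])
for n,w,sl in(("top",W,np.s_[160:235,255:315]),("scene",WS,np.s_[220:270,300:350])):
    r=w[sl].reshape(-1,3);r=r[~np.isnan(r[:,0])];l=np.c_[(r[:,:2]-c0)@ex,(r[:,:2]-c0)@ey,r[:,2]]*1000
    t=l[(l[:,2]>42)&(l[:,2]<54)&(abs(l[:,1])<45)&(l[:,0]<42)&(l[:,0]>-60)]
    print(n,np.percentile(t,[1,50,99],axis=0).round(1).tolist(),cv2.minAreaRect(t[:,:2].astype(np.float32)))
    for b in(17,-17):
        k=l[(abs(l[:,1]-b)<4)&(abs(l[:,2]-26)<5)&(abs(l[:,0]+50)<10)];print(b,len(k),k[:,0].round(1)[:12])
E
```

```text
time_s: 12.38
ee_pos: [0.3798, 0.1384, 0.1443]
eef_rot: [-1.573, 0.014, -0.165]
force: [0.8, -0.3, 0.7]
grip_width: 0.0006
top [[-45.7, -32.2, 42.7], [-2.7, -0.1, 48.3], [41.0, 32.4, 53.4]] ((-2.604015350341797, -0.024974822998046875), (89.16835021972656, 66.13862609863281), 0.18876352906227112)
17 3 [-49.  -49.8 -50.3]
-17 6 [-46.5 -48.1 -47.8 -47.9 -49.8 -50.8]
scene [[-47.3, -35.1, 42.2], [-9.8, -9.0, 47.8], [41.0, 28.9, 51.2]] ((-4.097251892089844, -1.6815719604492188), (91.06050872802734, 68.71527862548828), 0.7771223187446594)
17 6 [-51.4 -51.8 -50.3 -49.5 -50.2 -49.7]
-17 11 [-51.  -48.5 -46.8 -51.7 -53.2 -47.9 -52.5 -50.7 -47.3 -50.4 -44.8]
```

View pics/s5.png

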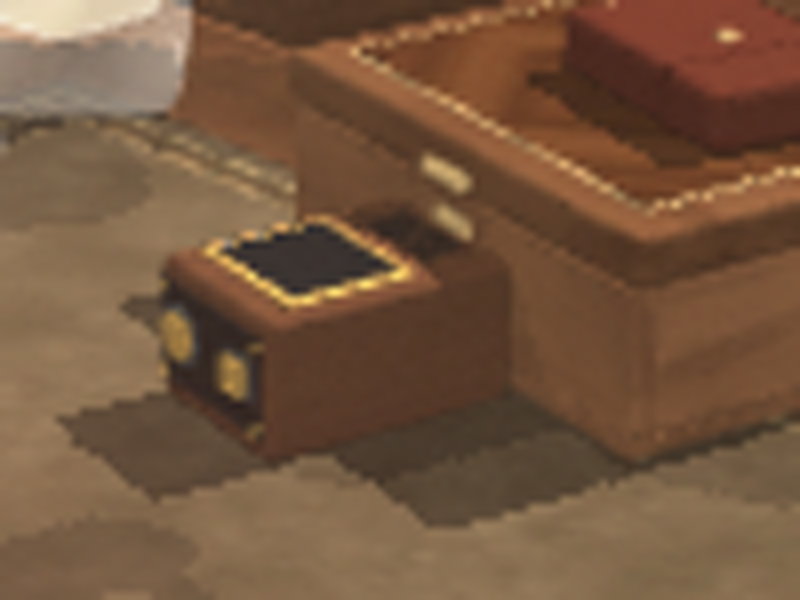

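View pics/t5.png

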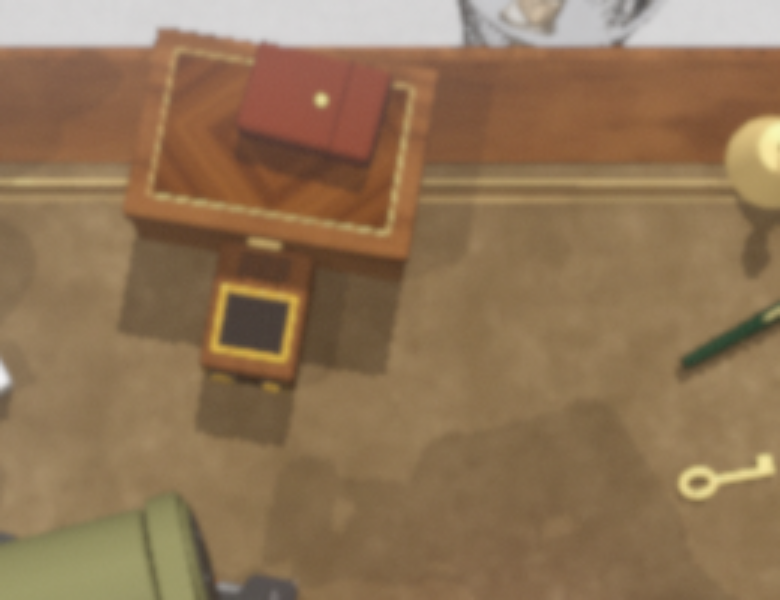

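```bash
python3 - <<'E'
from h import *
c=camera("top");s=camera("scene")
def loc(l): 
    l=np.array(l,float);ex=np.array([.9863,-.165]);ey=np.array([.165,.9863])
    return np.r_[np.array([.596,.083])+l[0]*ex/1000+l[1]*ey/1000,l[2]/1000]
for n,k,(x0,y0,w,h) in(("top",c,(262,200,40,30)),("scene",s,(305,235,40,30))):
    im=cv2.resize(k["img"][y0:y0+h,x0:x0+w],(w*20,h*20),interpolation=cv2.INTER_NEAREST)
    for b,r,prs,col in((17,8,(4,10),None),(-17,5.5,(5,1),None)):
        for pr,cl in zip(prs,((0,255,0),(255,0,0))):
            a=np.linspace(0,2*np.pi,40)
            P=[loc([-45-pr,b+r*np.cos(t),26+r*np.sin(t)]) for t in a]
            q=(proj(k,P)-[x0,y0]+.5)*20
            cv2.polylines(im,[q.astype(np.int32)],True,cl,1)
    cv2.imwrite(f"pics/z_{n}.png",im[:,:,::-1])
E
```

```text
(no output)
```

View pics/z_top.png

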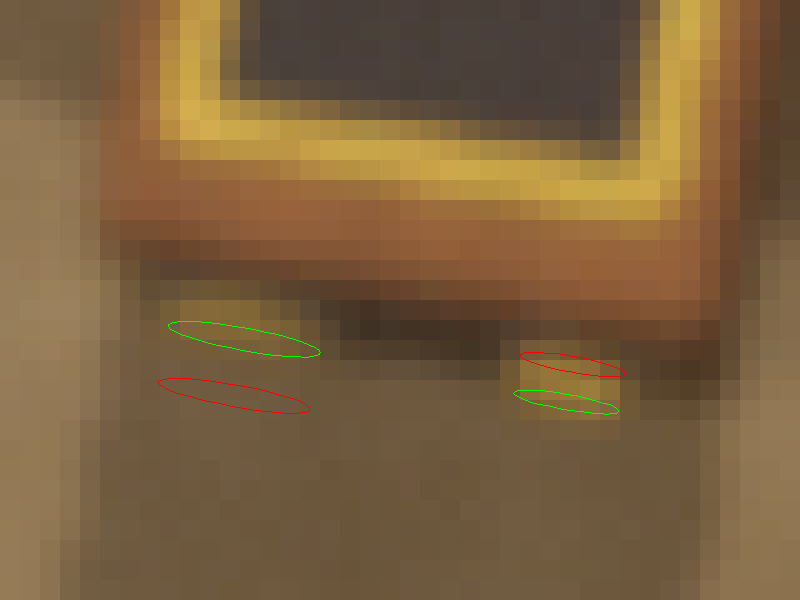

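View pics/z_scene.png

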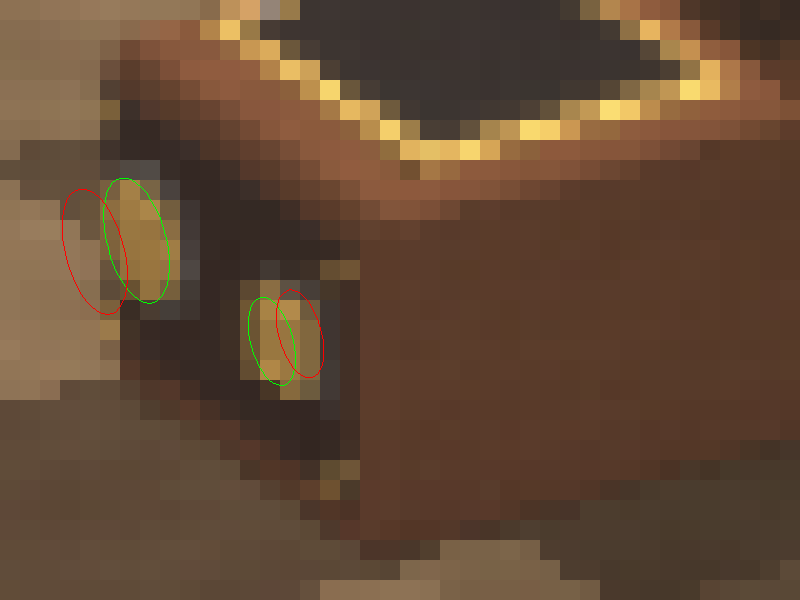

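The pushed-in round button and the unpressed square button (green outlines) both match the pictures, so I hand in.

```bash
python3 - <<'E'
from h import *
c=camera("top");W=world(c)
for n,(u,v) in dict(key=(442,249),pen=(453,198),silver=(188,216),case=(304,124)).items(): print(n,W[v,u])
print(get_obs()["time_s"]); print(hand_in())
E
```

```text
key [ 0.48412727 -0.24367819  0.00864274]
pen [ 0.59173832 -0.26884687  0.0138007 ]
silver [0.55101203 0.28437821 0.02930628]
case [0.72414022 0.04372297 0.09732339]
12.6333
the job is handed in; nothing more can be done
None
```

The timer is started: it stands with its back flat against the front of the walnut box, and the round button is fully pushed in. I handed the job in at 12.6 s.

- **Placing:** I gripped the dark wooden timer across its width, lowered it to the desk and slid it on until it met the box at about 10 N. The last top-camera measurement had it within about 0.2° of square to the box front.
- **Button:** I pushed the round button with the closed fingers until it stopped. The force then rose to about 17 N with no further movement.
- **Button check:** In both cameras the outlines for a fully pushed round button and an unpressed square button match what shows. The fingers' measured travel after contact was only about 4 to 5.5 mm instead of the full 6 mm. Only the hard stop and the pictures show that it is fully in.
- **Other things:** Depth readings at the key, pen, silver box and leather case are within about 2 mm of the start sideways. Their heights differ by up to 7 mm, which I put down to noise in the depth readings. The arm went near none of them, nor the blue, orange and pink look-alikes.

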